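Tip the tote so the plinth glides gather in one corner

ROBOT

A 7-joint arm with a two-finger parallel gripper is mounted at the origin on the work surface. World frame = base frame: x ahead of the robot, y to its left, z up, the work surface at z = 0. Lengths are in m, angles in degrees, forces in N, time in s.
With the tool pointing down it reaches from about 0.4 to 0.85 m from the base axis. Payload 4.4 kg.
Tool frame: the origin (TCP) lies at the very end of the fingers, on their centre line; the grasp point (between the pads) lies 19 mm behind it; z points along the fingers, y is the direction in which the jaws open and shut (so a half turn about z gives the same grasp; the last joint's range is limited). The gripper opens to 94 mm and grips with 3 to 60 N. Pads are 16 mm wide; open, the fingers measure 119 mm over their backs; the gripper's body (75 mm by 177 mm) begins 78 mm behind the grasp point.
Start: joints at [-67.827, 36.005, 2.206, 86.941, -1.547, 57.084, -1.146], TCP at [0.284, 0.585, 0.205] pointing down, gripper open.
Joint ranges: [-175.42, 175.42], [-21.48, 121.26], [-71.46, 75.88], [10.55, 141.38], [-63.04, 243.04], [13.31, 113.54], [-168.57, 168.57]. Speed limits (degrees/s): [147.25, 147.25, 180, 180, 180, 180, 180].

INTERFACE

Orientations are given as [roll, pitch, yaw] about the fixed x, y, z axes, in that order (R = Rz(yaw) Ry(pitch) Rx(roll)).
In Python, from rig import status, cams, job gives the robot as it stands.
- The arm moves only by the shell command python3 -m pendant 'ROWS' [OPENING] [FORCE]. ROWS is JSON, a list of rows, each a list of 6 numbers: the shift along the tool's x, y, z scaled (see below), then the turn, a rotation vector about the tool's x, y, z scaled (see below). A call has 1 to 12 rows; each row is the pose to reach, as a shift and turn from the pose commanded when the call began, along the tool's axes at that moment; what a row does not reach only later rows make up. The controller multiplies each number of a shift by 30 cm and each number of a turn by 90 degrees. A row lasts 1/8 s, in which the tool goes at most 62.5 mm and 10.7 degrees, less where a joint would pass 70% of its speed; a pose out of reach is approached as far as the arm can. A call with a number of a shift or a turn outside -1 to 1 is refused whole. A call with a gripper value outside its range is refused whole. OPENING is the gripper command: -1 is fully open, 1 is shut, values between are in proportion, set as the call begins (- or left out, the last holds). The fingers move at their own pace and stop on an object; FORCE is the grip in N (left out, the last holds). Time passes only in rows, so rows that repeat a pose let the fingers close. It gives the time, the measured TCP pose, the force and the opening at its end, in the units of the state.
- status.read_state(): the state, without advancing time (a new reading comes with each control period).
- cams.snapshot(name): name is "side" or "top"; returns a dict with "frame" (384x512x3 uint8, red, green, blue), "fx", "fy", "cx", "cy" (pixels), "position" and "rotation" of the camera in the world. Camera axes: x right, y down, z forward; pixel columns grow to the right and rows downward; lengths in m; the calibration is good to about 2 mm. A picture is of the moment at which its call begins. There is no depth.
- job.job_done(): hands the job in, once; it reports no verdict.
Trained networks look in a picture, given as the dict that the camera call returned (one of the last four; its "shot" number tells which), for a name from the list of things; names that differ only in an ending like _2 or _b are one class to them, and where a whole thing is asked for, a point or a joint stands for the part that bears it (a point fixed in the world has none). Each returns a list of dicts, best first, with "score" (0 to 1); they miss things now and then, are a little off and sometimes report something else, mostly with a low value. They report only what shows in the picture. A call takes as long as a camera call.
- cams.look_for(target, picture): "location" ([x, y, z] in m, in world coordinates, good to about 4 mm: the middle of the surface that is visible of it).
- cams.spot_point(target, picture): "location" ([x, y, z] in m, in world coordinates, good to about 4 mm: a listed point, or the origin of a listed thing).
The state is a dict: "t": time; "joint_pos": joint angles; "dq": joint speeds; "joint_torque": joint torques, N m; "tool_pos": TCP position; "tcp_rot": TCP orientation; "wrist_force": force on the tool from outside, world axes, zero at the start; "ft_torque": the same for the moment, N m; "finger_gap": finger opening in m.
Only numpy, scipy, OpenCV 4.12 (cv2) and the standard library are available. Lean on these libraries where they do the work, as an engineer would, in place of code of your own. Each camera call takes 0.05 s, during which the arm holds its last target.

TASK

I am about to spray the plinth glides: one of the four black nylon glides was left out on the bench, so put it back into the grey tote with the other three. Then take the tote by its rim and tip it until all four have slid together into its corner nearest the modelling turntable, and finish still holding it tipped at about 30 degrees, glides gathered in that corner, so that I can take them out. Leave everything else on the bench where it is.

Things in the scene. Friction and masses are not known exactly. Their poses are not given: they have to be found in the camera images.
- tote: grey plastic parts tote, open on top, loose, 0.3 kg, 70 mm tall: inner floor 152 (x) by 232 (y) mm, 4 mm thick; outer footprint 160 x 240; walls 4 mm, but their upper 28 mm is a rim collar 10 mm thick to grip (flush inside, 6 mm proud outside). Origin: centre of underside; at yaw 0 x points away from the robot, y left; yaw within 0.3 rad. Three glides in the half away from the robot
- tote_corner_left (a point): inner floor corner of the tote on the robot's side, left: tote coordinates (-76, +116, 4) mm
- tote_corner_right (a point): inner floor corner of the tote on the robot's side, right: tote coordinates (-76, -116, 4) mm
- tote_far_rim (a point): middle of the top of the rim collar of the long wall farthest from the robot: tote coordinates (81, 0, 70) mm
- glide_1: black nylon plinth glide (a round furniture foot), an upright cylinder 30 mm in diameter and 20 mm tall, a 12 mm steel insert in its top, 25 g, slippery (friction about 0.2); origin: centre of its underside, z up; starts in the tote
- glide_2: black nylon plinth glide (a round furniture foot), an upright cylinder 30 mm in diameter and 20 mm tall, a 12 mm steel insert in its top, 25 g, slippery (friction about 0.2); origin: centre of its underside, z up; starts in the tote
- glide_3: black nylon plinth glide (a round furniture foot), an upright cylinder 30 mm in diameter and 20 mm tall, a 12 mm steel insert in its top, 25 g, slippery (friction about 0.2); origin: centre of its underside, z up; starts in the tote
- glide_stray: black nylon plinth glide (a round furniture foot), an upright cylinder 30 mm in diameter and 20 mm tall, a 12 mm steel insert in its top, 25 g, slippery (friction about 0.2); origin: centre of its underside, z up; this is the one that stands alone on the bench, to the left or the right of the tote
- turntable: fixed modelling turntable: aluminium disc 200 mm in diameter on a grey foot, top 72 mm high, carrying the maquette; nearer the robot than the tote, to its left or right. The tote corner nearest it is tote_corner_left if it stands left (y > 0), else tote_corner_right. Origin: centre of underside
- mould: fixed two-part plaster mould block 170 x 140 x 90 mm held by two bands, on the other side from the turntable. Origin: centre of its underside
- maquette: bystander: dark abstract bronze on a slab, 95 x 85 mm, 117 mm tall, standing loose on the turntable; origin: centre of its underside
- can_capped: bystander: aluminium spray can with black cap, 66 mm in diameter, 201 mm tall, at the far left of the bench; origin: centre of its underside
- can_bare: bystander: aluminium spray can without cap, 66 mm in diameter, 190 mm tall, at the far right of the bench; origin: centre of its underside
- jar: bystander: closed jar 60 mm in diameter, 80 mm tall, on the side of the tote where the stray glide is not; origin: centre of its underside
- sanding_block: bystander: cork sanding block 68 x 121 x 32 mm, beyond the tote; origin: centre of its underside
- tape: bystander: roll of masking tape, 104 mm in diameter, 25 mm tall, beyond the tote; origin: centre of its underside
- screwdriver: bystander: screwdriver 200 mm long, 26 mm thick, lying beyond the tote; origin under its middle, x towards the tip

How it is judged (in metres and radians):
On the way, in this order (a step that is already met when the one before it is completed fails the run):
1. the stray glide stands or lies in the tote with the others, let go, the tote still level (x of glide_stray in the frame of tote between -0.076 and 0.076 m and y of glide_stray in the frame of tote between -0.116 and 0.116 m and z of glide_stray in the frame of tote between -0.005 and 0.055 m and contact force between the fingers and glide_stray below 0.1 N and angle between tote's own z axis and vertical below 0.15 rad), for 0.2 s.
2. the held tote is tipped and all four glides are gathered in the corner nearest the turntable (angle between tote's own z axis and vertical between 0.33 and 0.8 rad and contact force between the fingers and tote above 1 N and ((world y of turntable above 0 m and distance between each of glide_1, glide_2, glide_3, glide_stray and tote_corner_left below 0.115 m) or (world y of turntable below 0 m and distance between each of glide_1, glide_2, glide_3, glide_stray and tote_corner_right below 0.115 m))), for 0.3 s.
At the end, for the whole second after the job is handed in: The fingers hold the tote (over 1 N) tilted 19 to 46 degrees, touching nothing else but the bench top; all four glides are inside, each within 115 mm of the inner floor corner nearest the turntable, not touched by the fingers; tote and glides at rest (under 30 mm/s) (all of step 2 and x of glide_1 in the frame of tote between -0.076 and 0.076 m and y of glide_1 in the frame of tote between -0.116 and 0.116 m and z of glide_1 in the frame of tote between -0.005 and 0.055 m and x of glide_2 in the frame of tote between -0.076 and 0.076 m and y of glide_2 in the frame of tote between -0.116 and 0.116 m and z of glide_2 in the frame of tote between -0.005 and 0.055 m and x of glide_3 in the frame of tote between -0.076 and 0.076 m and y of glide_3 in the frame of tote between -0.116 and 0.116 m and z of glide_3 in the frame of tote between -0.005 and 0.055 m and x of glide_stray in the frame of tote between -0.076 and 0.076 m and y of glide_stray in the frame of tote between -0.116 and 0.116 m and z of glide_stray in the frame of tote between -0.005 and 0.055 m and contact force between the fingers and glide_1 below 0.2 N and contact force between the fingers and glide_2 below 0.2 N and contact force between the fingers and glide_3 below 0.2 N and contact force between the fingers and glide_stray below 0.2 N and contact force between tote and maquette below 0.3 N and contact force between tote and can_capped below 0.3 N and contact force between tote and can_bare below 0.3 N and contact force between tote and jar below 0.3 N and contact force between tote and sanding_block below 0.3 N and contact force between tote and tape below 0.3 N and contact force between tote and screwdriver below 0.3 N and contact force between tote and turntable below 0.3 N and contact force between tote and mould below 0.3 N and linear speed of each of tote, glide_1, glide_2, glide_3, glide_stray below 0.03 m/s); the arm keeps its last pose, push and grip.
It fails at once if the maquette, a spray can, the jar, the sanding block, the tape or the screwdriver is moved more than 30 mm (distance of any of maquette, can_capped, can_bare, jar, sanding_block, tape, screwdriver from where it was at the start of the episode above 0.03 m).
It also fails if it takes over 48 s, if anything falls off the work surface, if the arm or the gripper's body presses on something with over 40 N, if the wrist force passes 120 N, or if a joint passes its speed limit or range.

## Working session

There is one attempt and no reset: what is moved stays moved. The work goes in short steps, Python scripts to look and compute and a shell command to move; the robot and the scene stay as the last step left them, time stands still between calls to the robot, and variables do not carry over. Pictures are saved under pics/ and viewed, and the job is handed in when it is done.

```bash
ls; mkdir -p pics; python3 - <<'E'
from rig import status,cams
import cv2
print(status.read_state())
for n in ["top","side"]:
    p=cams.snapshot(n); cv2.imwrite(f"pics/{n}0.png",p["frame"][:,:,::-1])
    print(n,p["position"],p["rotation"],p["fx"],p["shot"])
    for t in ["tote","tote_corner_left","tote_corner_right","tote_far_rim","glide_stray","turntable","mould","jar","maquette"]:
        r=cams.spot_point(t,p); print(t,[( [round(float(v),3) for v in d["location"]],round(d["score"],2)) for d in r[:5]])
E
```

```text
pics
{'t': 0.0, 'joint_pos': array([-67.82630333,  36.05805043,   2.20319373,  86.99590839,
        -1.5440498 ,  57.08163322,  -1.1439664 ]), 'dq': array([ 0.07673818,  0.06135444, -0.03271537,  0.04946573, -0.04864619,
        0.01201243,  0.01020252]), 'joint_torque': array([ 4.96915727e-04, -5.49736655e+01,  1.14341307e+00, -1.86638564e+01,
       -5.23249735e-02,  2.36858998e-02,  1.75468349e-04]), 'tool_pos': array([0.28407491, 0.58390744, 0.20456462]), 'tcp_rot': array([-1.79894168e+02,  4.16869677e-03,  1.54059285e+02]), 'wrist_force': array([-0.53729502, -0.64772673,  0.24901997]), 'ft_torque': array([-0.03260036, -0.00773768,  0.00964133]), 'finger_gap': 0.09375580624836055}
top [0.28499869 0.01067506 1.42416345] [-167.36826062   -0.30211182  -91.93020305] 481.26261615842924 1
tote [([0.575, 0.046, 0.004], 0.66)]
tote_corner_left [([0.493, 0.162, 0.001], 0.61)]
tote_corner_right [([0.497, -0.07, 0.001], 0.74)]
tote_far_rim [([0.652, 0.044, 0.073], 0.64)]
glide_stray [([0.606, 0.257, -0.002], 0.6)]
turntable [([0.383, 0.359, -0.002], 0.6)]
mould [([0.342, -0.351, 0.005], 0.91), ([0.656, -0.43, -0.002], 0.54)]
jar [([0.573, -0.281, -0.001], 0.58)]
maquette [([0.37, 0.359, 0.072], 0.78)]
side [-0.11336905 -1.12312625  1.03525946] [-126.11449842   -0.81503473  -30.73044511] 483.16225866675677 2
tote [([0.57, 0.044, 0.001], 0.76)]
tote_corner_left [([0.497, 0.158, 0.002], 0.76), ([0.348, -0.353, -0.002], 0.42)]
tote_corner_right [([0.49, -0.07, 0.006], 0.82), ([0.632, 0.444, -0.0], 0.37), ([0.37, 0.354, -0.0], 0.33)]
tote_far_rim [([0.59, 0.054, 0.006], 0.68), ([0.647, 0.043, 0.068], 0.63)]
glide_stray [([0.612, 0.259, 0.003], 0.5), ([0.596, 0.118, 0.005], 0.44)]
turntable [([0.372, 0.355, -0.001], 0.6), ([0.588, 0.055, 0.005], 0.37)]
mould [([0.343, -0.353, -0.001], 0.9)]
jar [([0.568, -0.276, 0.001], 0.9), ([0.652, -0.428, -0.0], 0.72)]
maquette [([0.371, 0.362, 0.074], 0.83), ([0.65, -0.432, 0.003], 0.73)]
```

View pics/top0.png

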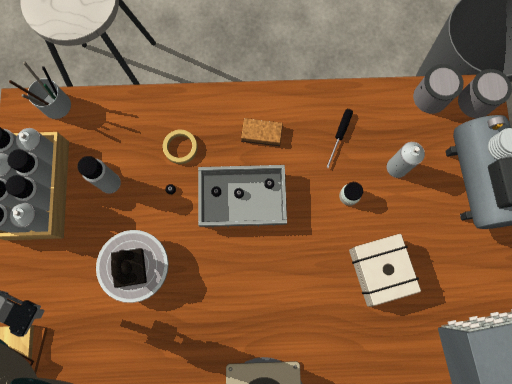

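View pics/side0.png

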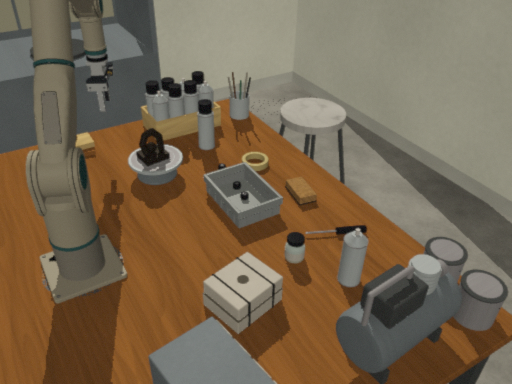

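```bash
cat > h.py <<'E'
import numpy as np, cv2
from scipy.spatial.transform import Rotation as R
def RM(e): return R.from_euler('xyz',e,degrees=True)
def ray(p,u,v,z):
    d=RM(p["rotation"]).apply([(u-p["cx"])/p["fx"],(v-p["cy"])/p["fy"],1.]); o=np.array(p["position"])
    return o+d*(z-o[2])/d[2]
def proj(p,X):
    c=RM(p["rotation"]).inv().apply(np.array(X)-np.array(p["position"]))
    return p["cx"]+p["fx"]*c[...,0]/c[...,2], p["cy"]+p["fy"]*c[...,1]/c[...,2]
def rows(state,pos,e):
    "shift and turn in pendant units from measured pose to target"
    r0=RM(state["tcp_rot"]); s=r0.inv().apply(np.array(pos)-state["tool_pos"])/0.3
    t=(r0.inv()*(e if isinstance(e,R) else RM(e))).as_rotvec(degrees=True)/90
    return np.r_[s,t].round(4)
E
python3 - <<'E'
from h import *
from rig import status,cams
ps=[cams.snapshot(n) for n in ["top","side"]]
for p in ps:
    for t in ["glide_1","can_capped","can_bare","tape","sanding_block","screwdriver"]:
        print(t,[([round(float(v),3) for v in d["location"]],round(d["score"],2)) for d in cams.spot_point(t,p)[:6]])
# overlay of tote model + crop
p=ps[0]
im=p["frame"][:,:,::-1].copy(); S=6; x0,y0=160,155
big=cv2.resize(im[y0:y0+80,x0:x0+133],None,fx=S,fy=S,interpolation=cv2.INTER_CUBIC)
def draw(c,yaw,col):
    r=R.from_euler('z',yaw,degrees=True)
    for hx,hy,z in [(86,126,70),(76,116,70),(76,116,4)]:
        X=np.array([[hx,hy,z],[-hx,hy,z],[-hx,-hy,z],[hx,-hy,z]])/1000.
        u,v=proj(p,r.apply(X)+np.array([*c,0])); 
        cv2.polylines(big,[np.stack([(u+.5-x0)*S,(v+.5-y0)*S],1).astype(np.int32)],True,col,1)
draw((.5725,.045),0,(0,0,255))
cv2.imwrite("pics/crop1.png",big)
st=status.read_state(); print(st["t"]); print(rows(st,[.5,.36,.29],[180,0,90]))
E
```

```text
glide_1 [([0.613, -0.036, 0.007], 0.65), ([0.584, 0.058, 0.002], 0.63), ([0.595, 0.125, 0.002], 0.59)]
can_capped [([0.635, 0.444, 0.005], 0.59), ([0.614, -0.036, 0.005], 0.37)]
can_bare [([0.657, -0.432, 0.002], 0.91)]
tape []
sanding_block [([0.774, -0.019, 0.001], 0.94)]
screwdriver [([0.749, -0.254, 0.002], 0.72)]
glide_1 [([0.649, -0.432, -0.001], 0.56), ([0.594, 0.119, 0.005], 0.45)]
can_capped [([0.629, 0.442, -0.0], 0.78), ([0.775, -0.018, -0.002], 0.72), ([0.586, 0.057, 0.001], 0.65), ([0.567, -0.277, -0.001], 0.64), ([0.651, -0.432, -0.0], 0.35)]
can_bare [([0.652, -0.431, 0.0], 0.84), ([0.776, -0.023, -0.004], 0.29)]
tape [([0.737, 0.232, 0.002], 0.79)]
sanding_block [([0.776, -0.017, -0.003], 0.56)]
screwdriver [([0.568, 0.044, -0.003], 0.66), ([0.749, -0.26, -0.002], 0.48), ([0.372, 0.352, 0.0], 0.42)]
1.7
[-0.9738 -0.3585 -0.2818  0.     -0.      0.7117]
```

View pics/crop1.png

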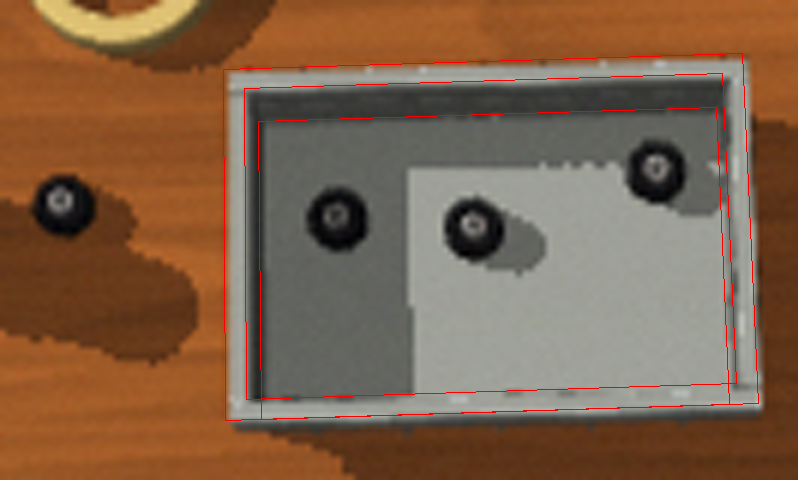

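```bash
python3 -m pendant '[[0,0,-0.2,0,0,0],[-0.15,-0.05,-0.28,0,0,0.1],[-0.35,-0.12,-0.28,0,0,0.2],[-0.55,-0.2,-0.28,0,0,0.31],[-0.75,-0.28,-0.28,0,0,0.42],[-0.974,-0.358,-0.282,0,0,0.53],[-0.974,-0.358,-0.282,0,0,0.64],[-0.974,-0.358,-0.282,0,0,0.712],[-0.974,-0.358,-0.282,0,0,0.712]]' -0.2 20
python3 - <<'E'
from h import *
from rig import status,cams
st=status.read_state()
p=cams.snapshot("top")
for u,v in [(61,201),(63,206)]: print(ray(p,u/6+160-.5,v/6+155-.5,.02).round(4))
p2=cams.snapshot("side"); cv2.imwrite("pics/s1.png",cv2.resize(p2["frame"][140:240,180:310,::-1],None,fx=6,fy=6))
print(st["finger_gap"],rows(st,[.608,.257,.08],[180,0,90]))
E
```

```text
t: 2.82
tool_pos: [0.5001, 0.3601, 0.29]
tcp_rot: [-180.0, 0.0, 90.0]
wrist_force: [0.3, -0.1, -0.7]
finger_gap: 0.0566
[0.6069 0.258  0.02  ]
[0.6044 0.257  0.02  ]
0.05657916010159214 [-3.437e-01  3.594e-01  7.000e-01 -0.000e+00  1.000e-04  4.000e-04]
```

View pics/s1.png

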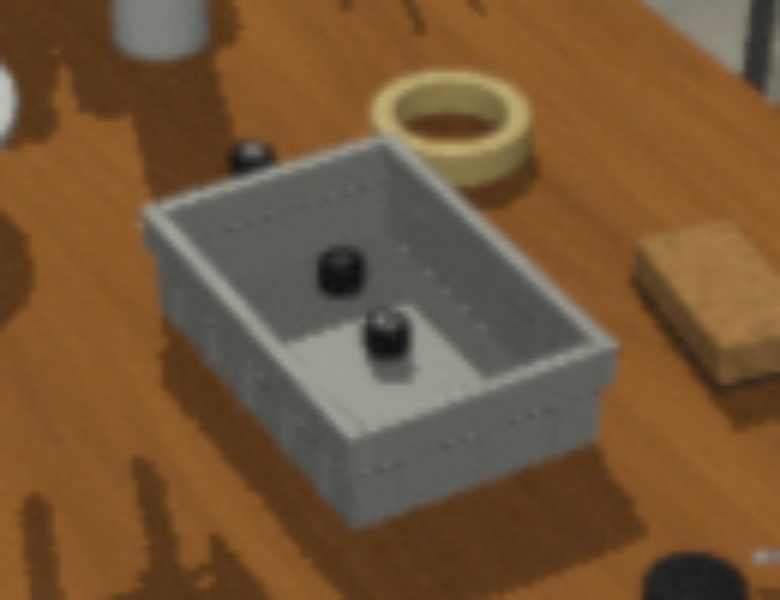

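```bash
python3 -m pendant '[[-0.12,0.12,0.15,0,0,0],[-0.24,0.24,0.3,0,0,0],[-0.342,0.357,0.45,0,0,0],[-0.342,0.357,0.62,0,0,0],[-0.342,0.357,0.75,0,0,0],[-0.342,0.357,0.85,0,0,0],[-0.342,0.357,0.92,0,0,0],[-0.342,0.357,0.953,0,0,0],[-0.342,0.357,0.953,0,0,0]]'
python3 -m pendant '[[0,0,0,0,0,0],[0,0,0,0,0,0],[0,0,0,0,0,0],[0,0,0,0,0,0],[0,0,0,0,0,0]]' 1 20
```

```text
t: 4.05
tool_pos: [0.6072, 0.2577, 0.0042]
tcp_rot: [180.0, -0.0, 90.0]
wrist_force: [-0.8, 0.7, -0.3]
finger_gap: 0.0565
t: 4.68
tool_pos: [0.6076, 0.2576, 0.0048]
tcp_rot: [180.0, -0.0, 90.0]
wrist_force: [-0.9, 0.1, 5.2]
finger_gap: 0.0293
```

```bash
python3 -m pendant '[[0,0,-0.15,0,0,0],[0,0,-0.3,0,0,0],[0,0,-0.43,0,0,0],[-0.15,-0.05,-0.43,0,0,0],[-0.3,-0.11,-0.43,0,0,0],[-0.45,-0.17,-0.43,0,0,0],[-0.558,-0.208,-0.43,0,0,0],[-0.558,-0.208,-0.3,0,0,0],[-0.558,-0.208,-0.2,0,0,0],[-0.558,-0.208,-0.1,0,0,0],[-0.558,-0.208,-0.04,0,0,0],[-0.558,-0.208,-0.02,0,0,0]]'
python3 - <<'E'
from h import *
from rig import status,cams
p2=cams.snapshot("side"); cv2.imwrite("pics/s2.png",cv2.resize(p2["frame"][100:240,180:310,::-1],None,fx=4,fy=4))
E
```

```text
t: 6.18
tool_pos: [0.5442, 0.0899, 0.0092]
tcp_rot: [-179.9, 0.0, 90.0]
wrist_force: [-0.5, 0.5, 0.5]
finger_gap: 0.0296
```

View pics/s2.png

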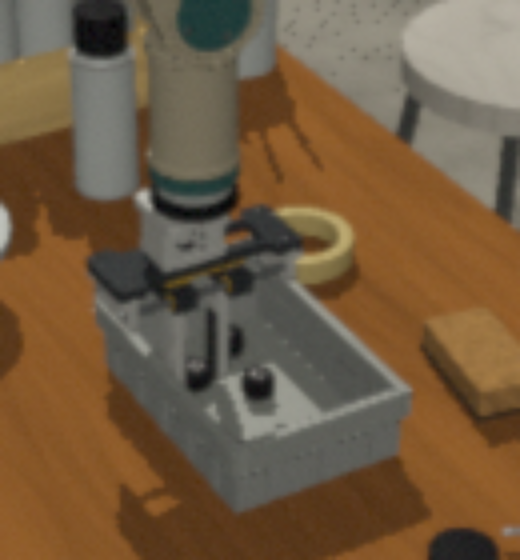

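```bash
python3 -m pendant '[[0,0,0,0,0,0],[0,0,0,0,0,0],[0,0,0,0,0,0],[0,0,-0.04,0,0,0],[0,0,-0.15,0,0,0],[0,0,-0.3,0,0,0],[0,0,-0.45,0,0,0],[0,0,-0.55,0,0,0],[-0.12,0.18,-0.55,0,0,0],[-0.233,0.36,-0.55,0,0,0],[-0.233,0.36,-0.55,0,0,0]]' 0.15 20
python3 - <<'E'
from h import *
from rig import status,cams
for n in ["top","side"]:
    p=cams.snapshot(n)
    for t in ["tote","tote_far_rim","tote_corner_left","glide_1"]: print(t,[([round(float(v),3) for v in d["location"]],round(d["score"],2)) for d in cams.spot_point(t,p)[:6]])
    c=p["frame"][150:240,180:310] if n=="top" else p["frame"][140:240,180:310]
    cv2.imwrite(f"pics/{n}3.png",cv2.resize(c[:,:,::-1],None,fx=5,fy=5))
E
```

```text
t: 7.6
tool_pos: [0.6556, 0.0154, 0.176]
tcp_rot: [179.8, 0.2, 89.7]
wrist_force: [0.2, 0.3, 0.4]
finger_gap: 0.04
tote [([0.572, 0.044, 0.004], 0.67), ([0.383, 0.357, -0.0], 0.2)]
tote_far_rim []
tote_corner_left []
glide_1 [([0.613, -0.036, 0.007], 0.5)]
tote [([0.569, 0.047, -0.003], 0.91), ([0.599, 0.117, 0.004], 0.71)]
tote_far_rim [([0.652, 0.042, 0.069], 0.7), ([0.775, -0.02, -0.001], 0.5)]
tote_corner_left [([0.498, 0.157, -0.001], 0.72)]
glide_1 [([0.596, 0.119, 0.006], 0.61), ([0.59, 0.056, 0.001], 0.57)]
```

View pics/top3.png

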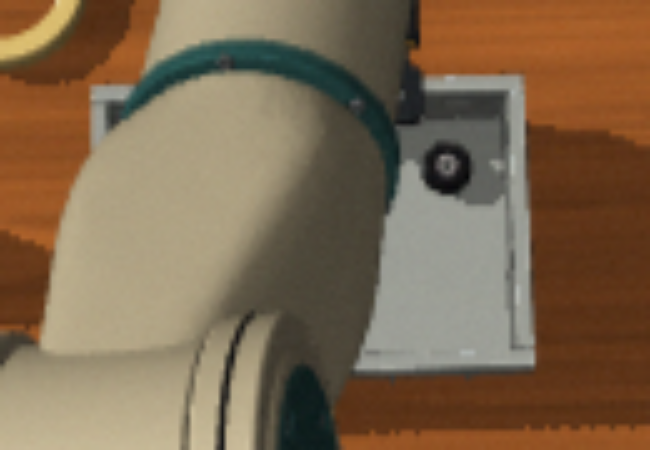

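View pics/side3.png

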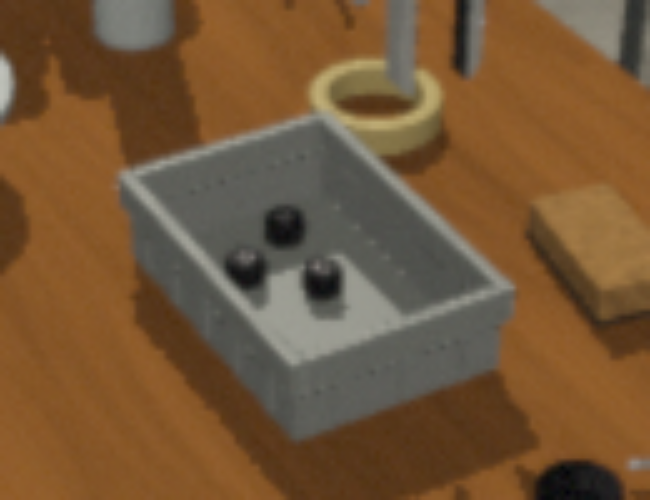

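```bash
python3 -m pendant '[[0,0,0,0,0,0],[0,0,0.1,0,0,0],[0,0,0.2,0,0,0],[0,0,0.3,0,0,0],[0,0,0.38,0,0,0],[0,0,0.43,0,0,0],[0,0,0.455,0,0,0],[0,0,0.455,0,0,0]]'
python3 - <<'E'
from h import *
from rig import status,cams
p=cams.snapshot("side"); cv2.imwrite("pics/s4.png",cv2.resize(p["frame"][100:240,180:310,::-1],None,fx=4,fy=4))
E
```

```text
t: 9.1
tool_pos: [0.6528, 0.0201, 0.0387]
tcp_rot: [-180.0, -0.0, 90.0]
wrist_force: [0.9, 0.2, 1.2]
finger_gap: 0.04
```

View pics/s4.png

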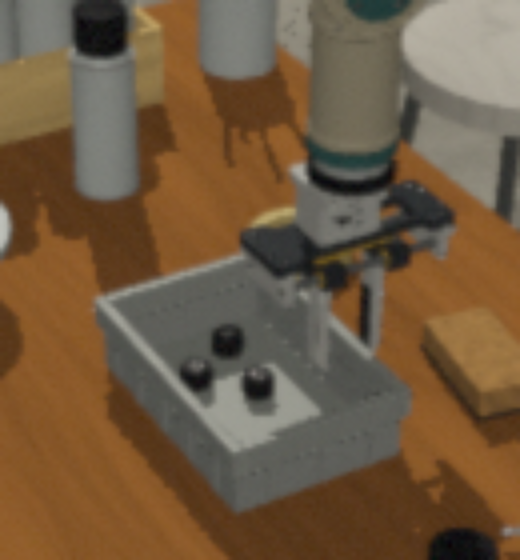

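Fingers straddle the far rim, one inside and one outside. Close with firm grip.

```bash
python3 -m pendant '[[0,0,0,0,0,0],[0,0,0,0,0,0],[0,0,0,0,0,0],[0,0,0,0,0,0],[0,0,0,0,0,0],[0,0,0,0,0,0]]' 1 55
python3 - <<'E'
from h import *
from rig import status
st=status.read_state(); print(st["wrist_force"],st["joint_pos"])
r0=RM([180,0,90]); p0=np.array([.6525,.020,.0383]); c=np.array([.571,.0435,0])
piv=c+np.array([-.080,.120,0])
for dirdeg in (45,50):
  a=np.radians(dirdeg); u=np.array([-np.cos(a),np.sin(a),0])  # lean direction of tote z
  ax=np.cross([0,0,1],u)
  for th in (4,8,12,16,20,24,28,32,36):
    Q=R.from_rotvec(ax*th,degrees=True)
    p=piv+Q.apply(p0-piv)+np.array([0,0,.003]); r=Q*r0
    print(dirdeg,th,p.round(3),np.r_[r0.inv().apply(p-p0)/.3,(r0.inv()*r).as_rotvec(degrees=True)/90].round(3).tolist())
E
```

```text
t: 9.9
tool_pos: [0.6522, 0.0203, 0.0389]
tcp_rot: [-179.9, -0.0, 90.0]
wrist_force: [-2.9, -0.0, 5.7]
finger_gap: 0.0097
[-2.87053228 -0.03656683  5.65030755] [-12.65310274  48.63326568  14.54967813  93.90868854 -17.18905125
  39.72155564  10.44616763]
45 4 [0.65  0.022 0.056] [0.008, -0.008, -0.06, -0.031, -0.031, -0.0]
45 8 [0.647 0.025 0.071] [0.018, -0.018, -0.109, -0.063, -0.063, -0.0]
45 12 [0.644 0.029 0.085] [0.03, -0.03, -0.157, -0.094, -0.094, -0.0]
45 16 [0.639 0.033 0.099] [0.045, -0.045, -0.203, -0.126, -0.126, -0.0]
45 20 [0.634 0.038 0.113] [0.062, -0.062, -0.248, -0.157, -0.157, -0.0]
45 24 [0.628 0.044 0.126] [0.081, -0.081, -0.291, -0.189, -0.189, -0.0]
45 28 [0.622 0.051 0.138] [0.102, -0.102, -0.333, -0.22, -0.22, -0.0]
45 32 [0.615 0.058 0.15 ] [0.125, -0.125, -0.372, -0.251, -0.251, -0.0]
45 36 [0.607 0.065 0.161] [0.15, -0.15, -0.408, -0.283, -0.283, -0.0]
50 4 [0.65  0.022 0.056] [0.008, -0.007, -0.059, -0.029, -0.034, -0.0]
50 8 [0.648 0.026 0.071] [0.019, -0.016, -0.108, -0.057, -0.068, -0.0]
50 12 [0.644 0.03  0.085] [0.032, -0.027, -0.155, -0.086, -0.102, -0.0]
50 16 [0.64  0.034 0.099] [0.048, -0.04, -0.201, -0.114, -0.136, -0.0]
50 20 [0.636 0.04  0.112] [0.066, -0.056, -0.246, -0.143, -0.17, -0.0]
50 24 [0.631 0.046 0.125] [0.087, -0.073, -0.289, -0.171, -0.204, -0.0]
50 28 [0.625 0.053 0.137] [0.11, -0.092, -0.33, -0.2, -0.238, -0.0]
50 32 [0.619 0.06  0.149] [0.135, -0.113, -0.368, -0.229, -0.272, -0.0]
50 36 [0.612 0.069 0.16 ] [0.162, -0.136, -0.404, -0.257, -0.306, -0.0]
```

```bash
python3 -m pendant '[[0.008,-0.008,-0.06,-0.031,-0.031,0],[0.018,-0.018,-0.109,-0.063,-0.063,0],[0.03,-0.03,-0.157,-0.094,-0.094,0],[0.045,-0.045,-0.203,-0.126,-0.126,0],[0.062,-0.062,-0.248,-0.157,-0.157,0],[0.081,-0.081,-0.291,-0.189,-0.189,0],[0.102,-0.102,-0.333,-0.22,-0.22,0],[0.125,-0.125,-0.372,-0.251,-0.251,0],[0.125,-0.125,-0.372,-0.251,-0.251,0],[0.125,-0.125,-0.372,-0.251,-0.251,0],[0.125,-0.125,-0.372,-0.251,-0.251,0],[0.125,-0.125,-0.372,-0.251,-0.251,0]]'
python3 - <<'E'
from h import *
from rig import status,cams
st=status.read_state(); print(st["joint_pos"],st["ft_torque"])
print(np.degrees(np.arccos(-RM(st["tcp_rot"]).as_matrix()[2,2])))
p=cams.snapshot("side"); cv2.imwrite("pics/s5.png",cv2.resize(p["frame"][90:240,170:310,::-1],None,fx=4,fy=4))
p=cams.snapshot("top"); cv2.imwrite("pics/t5.png",cv2.resize(p["frame"][130:270,160:310,::-1],None,fx=4,fy=4))
E
```

```text
t: 11.4
tool_pos: [0.6156, 0.0564, 0.1504]
tcp_rot: [156.2, 21.9, 85.2]
wrist_force: [-0.0, 1.1, -3.9]
finger_gap: 0.0099
[-55.27149271  43.83374997  47.75683702 115.30520052  -6.59904575
  17.52429037 -14.9059671 ] [0.49818436 0.43222042 0.05835486]
31.930809278072154
```

View pics/s5.png

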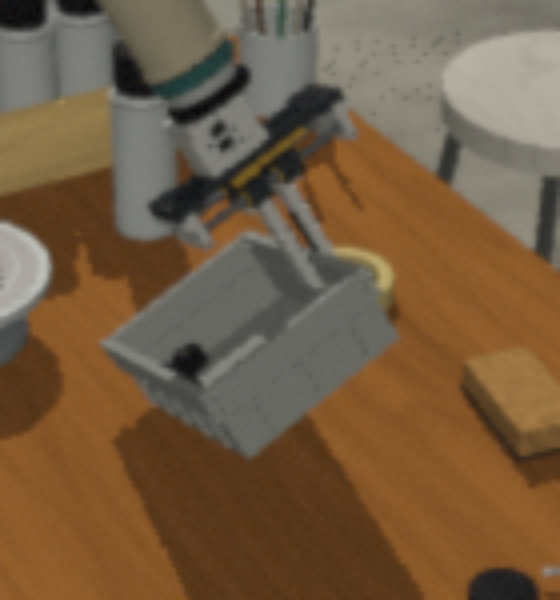

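View pics/t5.png

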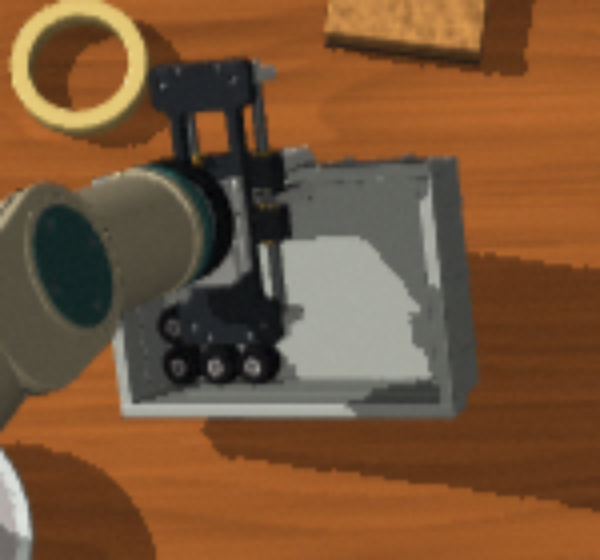

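```bash
python3 -m pendant '[[0,0,0,0,0,0],[0,0,0,0,0,0],[0,0,0,0,0,0],[0,0,0,0,0,0],[0,0,0,0,0,0],[0,0,0,0,0,0]]'
python3 - <<'E'
from h import *
from rig import status,cams
st=status.read_state()
p0=np.array([.6522,.0203,.0389]); r0=RM([180,0,90]); c=np.array([.571,.0435,0])
Q=RM(st["tcp_rot"])*r0.inv()
T=lambda X: Q.apply(np.array(X)/1000.+c-p0)+st["tool_pos"]
print("corner pred",T([[-76,116,4],[81,0,70],[-80,120,0]]).round(3).tolist())
for n,(x0,y0,w,h) in {"side":(170,90,140,150),"top":(160,130,150,140)}.items():
    p=cams.snapshot(n); big=cv2.resize(p["frame"][y0:y0+h,x0:x0+w,::-1],None,fx=4,fy=4)
    for hx,hy,z in [(86,126,70),(76,116,4)]:
        u,v=proj(p,T([[hx,hy,z],[-hx,hy,z],[-hx,-hy,z],[hx,-hy,z]]))
        cv2.polylines(big,[np.stack([(u+.5-x0)*4,(v+.5-y0)*4],1).astype(np.int32)],True,(0,0,255),1)
    cv2.imwrite(f"pics/{n}6.png",big)
    for t in ["tote_corner_left","tote_far_rim","glide_1"]: print(t,[([round(float(a),3) for a in d["location"]],round(d["score"],2)) for d in cams.spot_point(t,p)[:5]])
    for t in ["maquette","jar","tape","sanding_block","can_capped","can_bare","screwdriver"]: print(t,[([round(float(a),3) for a in d["location"]],round(d["score"],2)) for d in cams.spot_point(t,p)[:1]])
E
```

```text
t: 12.25
tool_pos: [0.6152, 0.0577, 0.1503]
tcp_rot: [156.2, 22.0, 85.3]
wrist_force: [0.9, 0.2, -3.7]
finger_gap: 0.0092
corner pred [[0.493, 0.161, 0.01], [0.605, 0.091, 0.168], [0.492, 0.163, 0.003]]
tote_corner_left []
tote_far_rim [([0.603, 0.088, 0.17], 0.93), ([0.373, 0.357, -0.0], 0.53)]
glide_1 [([0.54, 0.147, 0.034], 0.51)]
maquette [([0.37, 0.359, 0.074], 0.82)]
jar [([0.605, 0.089, 0.168], 0.74)]
tape [([0.738, 0.228, 0.001], 0.65)]
sanding_block [([0.775, -0.02, -0.005], 0.81)]
can_capped [([0.632, 0.442, -0.003], 0.8)]
can_bare [([0.65, -0.433, -0.0], 0.98)]
screwdriver [([0.751, -0.259, -0.002], 0.48)]
tote_corner_left [([0.493, 0.163, 0.007], 0.75), ([0.737, 0.229, 0.007], 0.64)]
tote_far_rim [([0.605, 0.09, 0.169], 0.83)]
glide_1 [([0.505, 0.124, 0.032], 0.52), ([0.53, 0.154, 0.032], 0.51), ([0.503, 0.094, 0.043], 0.4), ([0.773, -0.019, -0.001], 0.33), ([0.561, 0.061, 0.08], 0.26)]
maquette [([0.371, 0.357, 0.071], 0.59)]
jar [([0.571, -0.278, -0.001], 0.63)]
tape [([0.739, 0.23, 0.005], 0.76)]
sanding_block [([0.775, -0.02, -0.001], 0.84)]
can_capped [([0.634, 0.445, 0.001], 0.87)]
can_bare [([0.656, -0.429, -0.001], 0.68)]
screwdriver [([0.746, -0.255, 0.003], 0.55)]
```

View pics/side6.png

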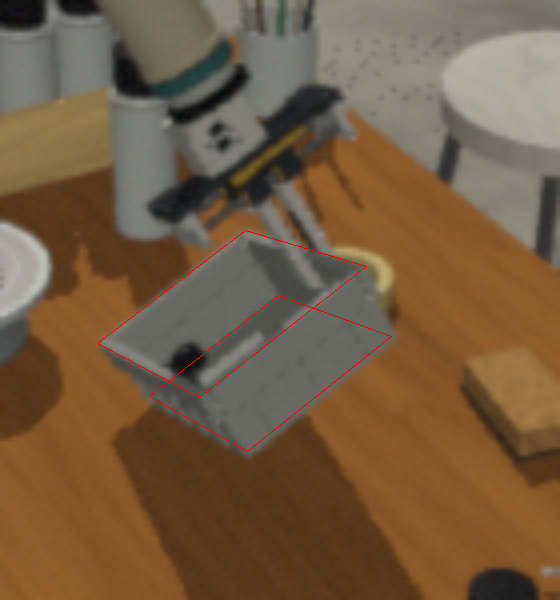

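View pics/top6.png

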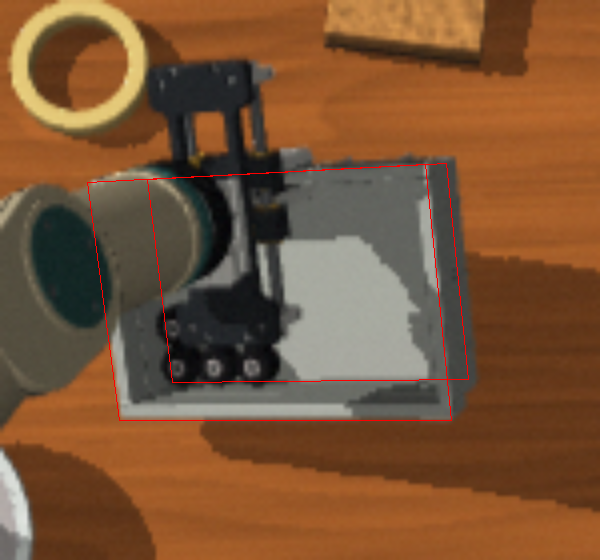

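```bash
python3 - <<'E'
from rig import job
print(job.job_done())
E
```

```text
the job is handed in; nothing more can be done
None
```

The stray glide is back in the tote with the other three. The arm is holding the tote by its far rim, tipped about 32° toward the corner nearest the turntable (near left). I handed the job in at about 12.4 s of the 48 s allowed.

- **Glides:** the last top view shows all four in the near-left corner, three along the near wall and one along the left wall. By the picture they sit within roughly 80 mm of the corner. They had not visibly moved between two views about 0.9 s apart.
- **Tote:** the pose worked out from the arm fits both pictures and the networks' points to a few millimetres. That suggests the grip has not slipped. The fingers show about 9–10 mm of opening on the 10 mm rim, at a 55 N grip setting.
- **Everything else:** the maquette, cans, jar, tape, sanding block and screwdriver were all found within about 5 mm of where they started.

Three network results did not fit:
- In the side view, the jar was reported on the tote's rim. That was a false hit, as the top view had the jar in its place.
- The side view did not find the tote corner.
- No single picture gave all four glides from the network, so the count of four comes from looking at the top picture.

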